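# Roll the brass pressing roller into its V groove

## Robot

A 6-joint arm with a two-finger parallel gripper is mounted at the origin on the work surface. World frame = base frame: x ahead of the robot, y to its left, z up, the work surface at z = 0. Lengths are in m, angles in rad, forces in N, time in s.
With the tool pointing down it reaches from about 0.35 to 0.925 m from the base axis. Payload 6.4 kg.
Tool frame: the origin (TCP) lies on the mounting face of the last link; the fingertips stand 173 mm ahead of it and the grasp point (between the pads) lies r.grip_depth ahead of it (r.grip_depth is the distance from the TCP to the grasp point, in m); z points along the fingers, y is the line along which they close (so a half turn about z gives the same grasp; the last joint's range is limited). The gripper opens to 85 mm and grips with 20 to 120 N. Pads are 22 mm wide; open, the fingers measure 114 mm over their backs; the gripper's body (76 mm by 85 mm) begins 54 mm behind the grasp point. The pads swing forward as they close: fully open they stand 13 mm farther back than shut.
Start: joints at [1.117, 0.245, 1.558, -0, 1.339, -0.174], TCP at [0.18, 0.625, 0.405] pointing down, gripper open.
Joint ranges: [-3.13, 3.13], [-1.02, 2.26], [0.13, 2.54], [-0.95, 4.09], [0.21, 2.88], [-2.74, 2.74]. Speed limits (rad/s): [2.57, 2.57, 3.14, 3.14, 3.14, 3.14].

## Interface

Orientations are given as a rotation vector (axis times angle).
In Python, from workcell import sensors, vision, workorder, r gives the robot as it stands.
- The arm moves only by the tool move_arm, never from a script. Its argument "targets" is a list of rows, each a list of 3 entries, a list of its own where there are three numbers: the closure, from 0 (fully open) to 1 (shut), then the shift along the tool's x, y, z in cm, then the turn, a rotation vector about the tool's x, y, z in degrees. A call has 1 to 12 rows; each row is the pose to reach, as a shift and turn from the pose commanded when the call began, along the tool's axes at that moment; what a row does not reach only later rows make up. A row lasts 1/12 s, in which the tool goes at most 41.7 mm and 7.16 degrees, less where a joint would pass 70% of its speed; a pose out of reach is approached as far as the arm can. A call with a gripper value outside its range is refused whole. The fingers move at their own pace and stop on an object; "force" is the grip in N (left out, the last holds). Time passes only in rows, so rows that repeat a pose let the fingers close. It gives the time, the measured TCP pose, the force, the opening and the grip force at its end, in the units of the state.
- sensors.get_obs(): the state, without advancing time (a new reading comes with each control period).
- vision.get_image(name): name is "scene" or "top"; returns a dict with "frame" (420x560x3 uint8, blue, green, red), "range_z" (420x560 float32, m along the optical axis (not along the pixel's ray), 0 where there is no reading), "vertical_fov" (degrees; the focal length in pixels is half the picture's height over the tangent of half this angle, whatever the lens; pixels are square), "cx", "cy" (the principal point, pixels), "cam_to_world" (4x4, takes a point from camera to world coordinates). Camera axes: x right, y up, looking along -z (the intrinsics and any distortion apply to the point x, -y, -z); pixel columns grow to the right and rows downward; lengths in m; the calibration is good to about 2 mm. A picture is of the moment at which its call begins.
- workorder.hand_in(): hands the job in; it is judged then, once.
The state is a dict: "t": time; "joint_positions": joint angles; "joint_vel": joint speeds; "tau": joint torques, N m; "tool_pos": TCP position; "orientation": TCP orientation; "force": force on the tool from outside, world axes, zero at the start; "wrist_torque": the same for the moment, N m; "opening": finger opening in m; "grasp_force": force on a finger pad.
Only numpy, scipy, OpenCV 4.12 (cv2) and the standard library are available. Lean on these libraries where they do the work, as an engineer would, in place of code of your own. Each camera call takes 0.05 s, during which the arm holds its last target. There are 200 camera calls.

## Task

Roll the brass pressing roller across its wooden board by pushing its side with the fingers, until it drops into the V groove in the middle of the board and lies there along the groove, with neither end sticking out past the edge of the board. Let it roll, and do not lift or carry it. Leave the jar, the mallet and the steel pattern plate where they are.

Things in the scene. Friction and masses are not known exactly. Their poses are not given: they have to be found in the camera images.
- roller: loose brass roller, black end plugs, 40 mm diameter, 150 mm long, 0.35 to 0.7 kg, lying on the board on either side of the groove, up to 10 degrees out of parallel with it. Origin on its axis, half-way along (40 mm above the bench at the start). Its x axis is the roller's axis; y and z turn as it rolls. It rolls freely and keeps rolling if struck; fingers grip its surface like rubber.
- rest: fixed wooden board, 260 mm along its x, 500 mm along its y, 20 mm thick, top flat; origin at its middle, on the bench below it, z up. A dark steel-lined 90 degree V groove runs along x across its middle at y = 0: open at both ends, 34 mm wide at the top, bottom 3 mm above the bench. The roller seated in it has its axis 31 mm above the bench (9 mm lower than on the board's top), over y = 0.
- jar: amber glass jar with black lid, 56 mm diameter, 75 mm tall, standing on the board on the other side of the groove from the roller. Origin at the centre of its underside. Leave alone.
- mallet: mallet lying flat on the bench beyond the board as seen from the robot: white plastic head 85 x 40 x 36 mm (centre at +90 mm along its y axis), dark wooden handle 22 mm thick from y = -100 to y = +70 mm. Origin on the bench. Leave alone.
- pattern: steel cutting pattern plate 6 mm thick lying flat, 50 mm (x) by 135 mm (y, from -55 to +80 mm), rounded at one end, on the bench between the board and the robot. Origin on the bench. Leave alone.
There are look-alikes about, which are no part of the job. What is meant by the roller is not turquoise, and is the larger of those in its own colour.

How it is judged:
On the way:
1. the roller rolls (turns) on its way to the groove ((y of roller in the frame of rest above 0.02 m or y of roller in the frame of rest below -0.02 m) and y of roller in the frame of rest between -0.12 and 0.12 m and angular speed of roller above 0.15 rad/s), for 0.1 s.
At the end, for the whole second after the job is handed in: roller at rest in the V groove: centre within 5 mm of the groove's middle line, 4 mm of the seated height and 52 mm of the board's middle along the groove, axis within 0.06 rad of the groove; jar, mallet and pattern plate within 15 mm of where they stood (y of roller in the frame of rest between -0.005 and 0.005 m and x of roller in the frame of rest between -0.052 and 0.052 m and z of roller in the frame of rest between 0.0275 and 0.035 m and angle between the x axis of roller and the x axis of rest, either way round below 0.06 rad and linear speed of roller below 0.02 m/s and angular speed of roller below 0.5 rad/s and distance of each of jar, mallet, pattern from where it was at the start of the episode below 0.015 m); the robot touches nothing.
It fails at once if the roller is lifted off the board (z of roller in the frame of rest above 0.047 m).
It fails at once if the jar is moved more than 15 mm (distance of jar from where it was at the start of the episode above 0.015 m).
It fails at once if the mallet is moved more than 15 mm (distance of mallet from where it was at the start of the episode above 0.015 m).
It fails at once if the steel pattern plate is moved more than 15 mm (distance of pattern from where it was at the start of the episode above 0.015 m).
It also fails if it takes over 40 s, if anything falls off the work surface, if the arm or the gripper's body presses on something with over 40 N, if the wrist force passes 120 N, or if a joint passes its speed limit or range.

## Working session

There is one attempt and no reset: what is moved stays moved. The work goes in short steps, Python scripts to look and compute and a tool call to move; the robot and the scene stay as the last step left them, time stands still between calls to the robot, and variables do not carry over. Pictures are saved under pics/ and viewed, at most 10 in all, crops included, and the job is handed in when it is done.

Besides the shell and the picture viewer there is one more tool, called after "Call:" in YAML: its name, and indented under it one key for each argument. move_arm: Moves the arm, as the interface text tells. Its arguments: {"type":"object","properties":{"targets":{"type":"array"},"force":{"type":"number"}},"required":["targets"]}

```bash
mkdir -p pics; cat > h.py <<'E'
import numpy as np, cv2
from workcell import sensors, vision, workorder, r
def cloud(im):
    d=im["range_z"]; h,w=d.shape; f=h/2/np.tan(np.radians(im["vertical_fov"]/2))
    v,u=np.mgrid[:h,:w]
    p=np.stack([(u-im["cx"])/f*d,-(v-im["cy"])/f*d,-d,np.ones_like(d)],-1)@np.array(im["cam_to_world"]).T
    p=p[...,:3]; p[d==0]=np.nan
    return p
E
python3 - <<'E'
from h import *
for n in("scene","top"):
    im=vision.get_image(n); cv2.imwrite(f"pics/{n}0.png",im["frame"]); np.save(f"{n}0.npy",cloud(im))
    print(n,[k for k in im],im["vertical_fov"],im["cx"],im["cy"],im.get("distortion"))
o=sensors.get_obs(); print(o, r.grip_depth)
E
```

```text
scene ['frame', 'range_z', 'vertical_fov', 'cx', 'cy', 'cam_to_world'] 55.837891258104925 270.25724551046886 210.46317191540336 None
top ['frame', 'range_z', 'vertical_fov', 'cx', 'cy', 'cam_to_world'] 56.583482767053525 281.544728907015 205.66369100500717 None
{'t': 0.1, 'joint_positions': array([ 1.11687385e+00,  2.45749438e-01,  1.55890079e+00,  9.50414874e-06,
        1.33873283e+00, -1.74091458e-01]), 'joint_vel': array([-0.0009239 , -0.00223757, -0.00371989, -0.00103811, -0.00099838,
       -0.00286237]), 'tau': array([-4.39631585e-04, -4.30669606e+01, -3.27128434e+01, -1.92913485e-04,
        2.83598398e-03, -1.46688541e-05]), 'tool_pos': array([0.17942185, 0.62453116, 0.40368226]), 'orientation': array([-4.38049697e-01, -3.11033441e+00,  2.66987385e-03]), 'force': array([ 0.19142358, -0.73935266,  0.33991876]), 'wrist_torque': array([-0.02551813, -0.00075416, -0.03425548]), 'grasp_force': 0.0, 'opening': 0.08510180300371395} 0.1547
```

View pics/top0.png

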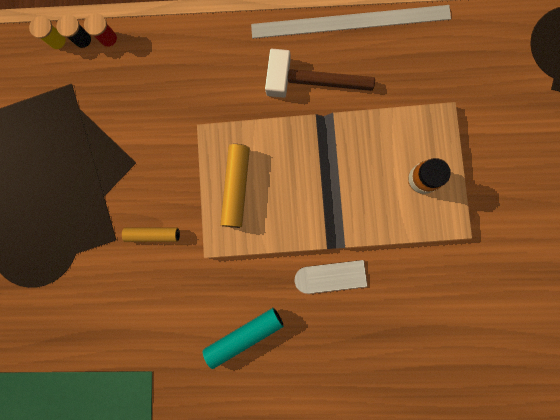

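View pics/scene0.png

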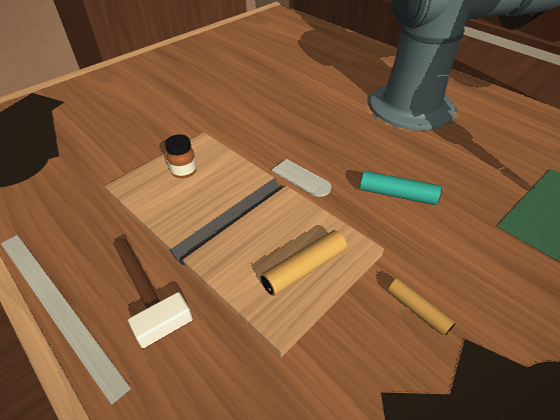

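The top view shows the roller from (238,147) to (232,225), the groove from (322,115) to (340,248), the jar at (432,174), the pattern plate at (332,277) and the mallet at (320,78). Next I convert these pixels to world positions.

```bash
python3 - <<'E'
from h import *
np.set_printoptions(precision=4,suppress=True)
p=np.load("top0.npy")
for n,(u,v) in dict(c1=(198,125),c2=(455,104),c3=(470,237),c4=(206,256),c1i=(202,128),c3i=(465,233),ga=(318,120),gb=(332,120),gc=(328,244),gd=(342,244),gm=(331,180),jar=(432,174),pat=(332,277),mh=(278,73),mhandle=(340,81)).items(): print(n,p[v,u])
# roller points
im=cv2.imread("pics/top0.png")
sub=p[135:235,215:255].reshape(-1,3); sub=sub[~np.isnan(sub[:,0])]
s=sub[sub[:,2]>0.03]; print(len(s),s.min(0),s.max(0))
t=sub[sub[:,2]>0.054]; c=t.mean(0); w,V=np.linalg.eigh(np.cov(t[:,:2].T)); d=V[:,1]
pr=(s[:,:2]-c[:2])@d; print("roller",c,d,pr.min(),pr.max(),"mid",c[:2]+d*(pr.min()+pr.max())/2, "perp",((s[:,:2]-c[:2])@V[:,0]).min(),((s[:,:2]-c[:2])@V[:,0]).max())
# board fit: top points z 0.015..0.025
b=p[95:265,190:480]; m=((b[...,2]>0.015)&(b[...,2]<0.025)).astype(np.uint8)
b3=p[95:265,190:480].reshape(-1,3); q=b3[(b3[:,2]>.016)&(b3[:,2]<.024)]
print(cv2.minAreaRect(q[:,:2].astype(np.float32)))
g=p[105:255,305:360].reshape(-1,3); g=g[(g[:,2]<.012)&(g[:,2]>0.002)]
print("groove n",len(g)); 
E
```

```text
c1 [0.711  0.2554 0.0193]
c2 [ 0.7332 -0.241   0.0195]
c3 [ 0.4797 -0.2521  0.0187]
c4 [0.4555 0.2401 0.0213]
c1i [0.7042 0.2471 0.0208]
c3i [ 0.4873 -0.2431  0.0198]
ga [0.7132 0.0202 0.0155]
gb [ 0.7115 -0.0066  0.0176]
gc [0.4728 0.0093 0.0178]
gd [ 0.4722 -0.0172  0.0148]
gm [ 0.5956 -0.0014  0.0085]
jar [ 0.5864 -0.1637  0.0968]
pat [0.4105 0.003  0.0054]
mh [0.8033 0.0951 0.0341]
mhandle [ 0.7871 -0.0244  0.0221]
1772 [0.5077 0.1524 0.0334] [0.6612 0.2075 0.0628]
roller [0.5842 0.18   0.0583] [-0.9939  0.1101] -0.07783537061072517 0.07554962999224475 mid [0.5853 0.1799] perp -0.020547246556199394 0.019410774593531317
((0.5958210229873657, 0.0018920600414276123), (0.26107051968574524, 0.501438558101654), 2.9349613189697266)
groove n 1261
```

```bash
cat >> h.py <<'E'
from scipy.spatial.transform import Rotation as Rn
C=np.array([.5955,.0015]); YAW=np.radians(2.8)
X=np.array([np.cos(YAW),np.sin(YAW)]); Y=np.array([-X[1],X[0]])
def plan(xb,yb,z):
    "shift (cm) and turn (deg) in tool axes to board point xb,yb, height z, tool y along groove"
    o=sensors.get_obs(); R=Rn.from_rotvec(o["orientation"])
    w=np.append(C+X*xb+Y*yb,z)
    G=Rn.from_matrix(np.column_stack([np.append(-Y,0),np.append(-X,0),[0,0,-1]]))
    G2=Rn.from_matrix(np.column_stack([np.append(Y,0),np.append(X,0),[0,0,-1]]))
    T=[R.inv()*g for g in(G,G2)]; T=min(T,key=lambda a:a.magnitude())
    print("world",w,"shift",R.inv().apply(w-o["tool_pos"])*100,"turn",np.degrees(T.as_rotvec()),"t",o["t"])
E
python3 - <<'E'
from h import *
np.set_printoptions(precision=2,suppress=True)
plan(-.002,.25,.28); plan(-.002,.25,.20)
E
```

```text
world [0.58 0.25 0.28] shift [-48.94 -24.77  12.4 ] turn [-0.1   0.05 71.17] t 0.1
world [0.58 0.25 0.2 ] shift [-48.94 -24.75  20.4 ] turn [-0.1   0.05 71.17] t 0.1
```

Call:
move_arm:
  targets:
    - [0,[-4,-2,1],[0,0,6]]
    - [0,[-8,-4,2],[0,0,12]]
    - [0,[-12,-6,3],[0,0,18]]
    - [0,[-16,-8,4],[0,0,24]]
    - [0,[-20,-10,5],[0,0,30]]
    - [0,[-24,-12,6],[0,0,36]]
    - [0,[-28,-14,7],[0,0,42]]
    - [0,[-32,-16,8],[0,0,48]]
    - [0,[-36,-18,9],[0,0,54]]
    - [0,[-40,-20,10],[0,0,60]]
    - [0,[-44,-22,11],[0,0,66]]
    - [0,[-47,-24,12],[0,0,71]]

```text
t: 1.1
tool_pos: [0.5382, 0.2914, 0.2941]
orientation: [-2.169, -2.273, -0.0]
force: [0.7, 1.0, -0.8]
opening: 0.0856
grasp_force: 0.0
```

```bash
python3 - <<'E'
from h import *
np.set_printoptions(precision=3,suppress=True)
o=sensors.get_obs(); print(o["tool_pos"],o["joint_vel"],o["force"])
plan(-.002,.25,.28); plan(-.002,.25,.20)
im=vision.get_image("scene"); cv2.imwrite("pics/s1.png",im["frame"])
p=cloud(im)
# fingertips: lowest points near the tool
t=o["tool_pos"]; 
m=(abs(p[...,0]-t[0])<.08)&(abs(p[...,1]-t[1])<.03)&(p[...,2]>.065)&(p[...,2]<t[2])
q=p[m]; print(len(q), np.sort(q[:,2])[:30], t[2])
E
```

```text
[0.538 0.291 0.294] [-0.737  0.412 -0.255  0.001 -0.159  0.286] [ 0.661  0.958 -0.795]
world [0.581 0.251 0.28 ] shift [-4.23   4.116  1.41 ] turn [-0.    -0.006 -0.119] t 1.1
world [0.581 0.251 0.2  ] shift [-4.23   4.116  9.41 ] turn [-0.    -0.006 -0.119] t 1.1
4126 [0.134 0.134 0.134 0.134 0.134 0.135 0.135 0.135 0.136 0.136 0.136 0.136
 0.136 0.136 0.136 0.136 0.137 0.137 0.137 0.137 0.137 0.138 0.138 0.138
 0.138 0.138 0.138 0.138 0.138 0.139] 0.2941042108610184
```

View pics/s1.png

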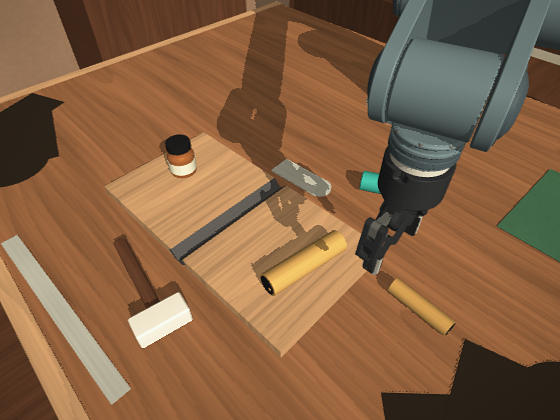

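The gripper hangs beyond the roller at about (372,255), and its open tips sit 160 mm below the TCP. The roller has not moved. I hold one call so the arm settles.

Call:
move_arm:
  targets:
    - [0,[0,0,0],[0,0,0]]
    - [0,[0,0,0],[0,0,0]]
    - [0,[0,0,0],[0,0,0]]

```text
t: 1.4
tool_pos: [0.5363, 0.2936, 0.2945]
orientation: [-2.161, -2.279, 0.001]
force: [0.3, 1.0, 0.3]
opening: 0.0852
grasp_force: 0.0
```

```bash
python3 - <<'E'
from h import *
np.set_printoptions(precision=3,suppress=True)
plan(-.002,.25,.188); print(sensors.get_obs()["tool_pos"])
E
```

```text
world [0.581 0.251 0.188] shift [-4.485  4.269 10.649] turn [-0.034 -0.007  0.24 ] t 1.4
[0.536 0.294 0.295]
```

Call:
move_arm:
  targets:
    - [0,[-1.5,1.5,1],[0,0,0]]
    - [0,[-3,3,2],[0,0,0]]
    - [0,[-4.5,4.3,4],[0,0,0]]
    - [0,[-4.5,4.3,6],[0,0,0]]
    - [0,[-4.5,4.3,8],[0,0,0]]
    - [0,[-4.5,4.3,9.5],[0,0,0]]
    - [0,[-4.5,4.3,10.6],[0,0,0]]
    - [0,[-4.5,4.3,10.6],[0,0,0]]
    - [0,[-4.5,4.3,10.6],[0,0,0]]

```text
t: 2.15
tool_pos: [0.5819, 0.251, 0.1886]
orientation: [-2.161, -2.279, 0.001]
force: [0.4, 0.8, 0.5]
opening: 0.0853
grasp_force: 0.0
```

```bash
cat >> h.py <<'E'
def roller():
    im=vision.get_image("top"); p=cloud(im); q=p.reshape(-1,3)
    b=(q[:,:2]-C)@np.column_stack([X,Y])
    hsv=cv2.cvtColor(im["frame"],cv2.COLOR_BGR2HSV).reshape(-1,3).astype(int)
    m=(abs(b[:,0])<.13)&(b[:,1]>-.1)&(b[:,1]<.25)&(q[:,2]>.028)&(q[:,2]<.066)&(abs(hsv[:,0]-19)<6)&(hsv[:,1]>140)
    s=b[m].astype(np.float32); print("roller n",m.sum(),cv2.minAreaRect(s),"z98",np.percentile(q[m][:,2],98))
    return im
E
python3 - <<'E'
from h import *
np.set_printoptions(precision=3,suppress=True)
im=roller(); cv2.imwrite("pics/t1.png",im["frame"]); o=sensors.get_obs(); print(o["tool_pos"],o["force"])
print((o["tool_pos"][:2]-C)@np.column_stack([X,Y]))
E
```

```text
roller n 1775 ((-0.0012393072247505188, 0.17906390130519867), (0.040056247264146805, 0.1538091003894806), 80.64276885986328) z98 0.061743161585295595
[0.582 0.251 0.19 ] [ 0.699  0.268 -0.102]
[-0.001  0.25 ]
```

View pics/t1.png

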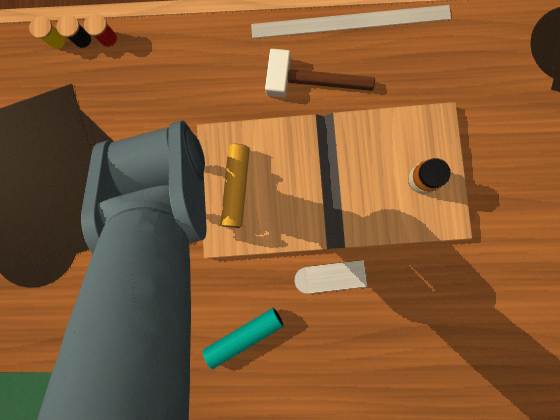

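Roller unmoved at y_b 0.179, 9.4° out of parallel. I start a slow push with both fingers, set parallel to the groove so they straighten it.

Call:
move_arm:
  targets:
    - [0,[-1,0,0],[0,0,0]]
    - [0,[-2,0,0],[0,0,0]]
    - [0,[-2.3,0,0],[0,0,0]]
    - [0,[-2.6,0,0],[0,0,0]]
    - [0,[-2.9,0,0],[0,0,0]]
    - [0,[-3.2,0,0],[0,0,0]]
    - [0,[-3.5,0,0],[0,0,0]]
    - [0,[-3.8,0,0],[0,0,0]]
    - [0,[-4.1,0,0],[0,0,0]]
    - [0,[-4.4,0,0],[0,0,0]]
    - [0,[-4.7,0,0],[0,0,0]]
    - [0,[-5,0,0],[0,0,0]]

```text
t: 3.2
tool_pos: [0.5848, 0.2001, 0.1886]
orientation: [-2.163, -2.278, 0.0]
force: [-0.0, 0.7, -0.1]
opening: 0.0852
grasp_force: 0.2
```

```bash
python3 - <<'E'
from h import *
np.set_printoptions(precision=3,suppress=True)
roller();roller(); o=sensors.get_obs(); print(o["tool_pos"],o["force"])
print((o["tool_pos"][:2]-C)@np.column_stack([X,Y]))
E
```

```text
roller n 1213 ((-0.006093166768550873, 0.1511932909488678), (0.03224559128284454, 0.1529490053653717), 85.2499771118164) z98 0.06167464338927636
roller n 1254 ((-0.006356179714202881, 0.1501534879207611), (0.03428707271814346, 0.15296591818332672), 85.28218841552734) z98 0.061719394948416474
[0.585 0.2   0.189] [ 0.432  0.4   -1.473]
[-0.001  0.199]
```

Call:
move_arm:
  targets:
    - [0,[-0.5,0,0],[0,0,0]]
    - [0,[-1,0,0],[0,0,0]]
    - [0,[-1.5,0,0],[0,0,0]]
    - [0,[-2,0,0],[0,0,0]]
    - [0,[-2.5,0,0],[0,0,0]]
    - [0,[-3,0,0],[0,0,0]]
    - [0,[-3.5,0,0],[0,0,0]]

```text
t: 3.88
tool_pos: [0.5867, 0.1648, 0.1886]
orientation: [-2.163, -2.278, 0.0]
force: [-0.1, 1.1, 0.7]
opening: 0.0855
grasp_force: 0.2
```

```bash
python3 - <<'E'
from h import *
np.set_printoptions(precision=3,suppress=True)
roller();roller(); o=sensors.get_obs(); print(o["tool_pos"],o["force"])
print((o["tool_pos"][:2]-C)@np.column_stack([X,Y]))
E
```

```text
roller n 605 ((-0.0113288052380085, 0.11412312835454941), (0.016224490478634834, 0.1519020050764084), 81.22135925292969) z98 0.059962536912293904
roller n 701 ((-0.011577017605304718, 0.11225380748510361), (0.017974356189370155, 0.15231285989284515), 81.09371948242188) z98 0.060975342887728545
[0.587 0.165 0.189] [-0.646  0.553 -0.744]
[-0.001  0.163]
```

```bash
cat >> h.py <<'E'
def edge():
    im=vision.get_image("top"); q=cloud(im).reshape(-1,3)
    b=(q[:,:2]-C)@np.column_stack([X,Y])
    hsv=cv2.cvtColor(im["frame"],cv2.COLOR_BGR2HSV).reshape(-1,3).astype(int)
    m=(abs(b[:,0])<.13)&(b[:,1]>-.1)&(b[:,1]<.25)&(q[:,2]>.03)&(q[:,2]<.066)&(abs(hsv[:,0]-19)<6)&(hsv[:,1]>140)
    s=b[m]; e=[]
    for x in np.arange(s[:,0].min()+.01,s[:,0].max()-.01,.005):
        k=s[abs(s[:,0]-x)<.0025]
        if len(k): e.append((x,k[:,1].min()))
    e=np.array(e); a,c=np.polyfit(e[:,0],e[:,1],1); xm=(s[:,0].min()+s[:,0].max())/2
    print("t",sensors.get_obs()["t"],"x",xm,"y",a*xm+c+.02,"ang",np.degrees(np.arctan(a)),"z",q[m][:,2].max())
    return im
E
python3 - <<'E'
from h import *
for i in range(3): im=edge()
cv2.imwrite("pics/t2.png",im["frame"][90:270,180:480].repeat(2,0).repeat(2,1))
E
```

```text
t 4.0333 x -0.01163517740703389 y 0.12121592411748866 ang -8.848793345391856 z 0.06280688139471646
t 4.0833 x -0.011656962032278916 y 0.1190858519659931 ang -8.779030127015757 z 0.06327576738120289
t 4.1333 x -0.012275332792706505 y 0.11741232866652733 ang -8.901321351168177 z 0.06361495380636539
```

View pics/t2.png

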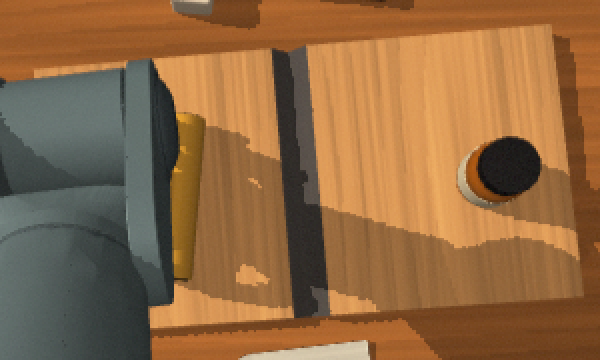

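The crop shows the roller at (188,195) rolling ahead of the gripper at about 37 mm/s, still 9° out. The projected sideways drift is about 30 mm, which is inside the limit, and the 45° groove walls should align it. I let it roll and back the arm off for a clear view.

Call:
move_arm:
  targets:
    - [0,[1,0,0],[0,0,0]]
    - [0,[2,0,0],[0,0,0]]
    - [0,[2,0,0],[0,0,0]]
    - [0,[2,0,0],[0,0,0]]
    - [0,[2,0,0],[0,0,0]]
    - [0,[2,0,0],[0,0,0]]

```text
t: 4.63
tool_pos: [0.5856, 0.1855, 0.1886]
orientation: [2.163, 2.279, -0.0]
force: [-0.0, 0.3, -0.6]
opening: 0.0853
grasp_force: 0.0
```

```bash
python3 - <<'E'
from h import *
for i in range(3): edge()
E
```

```text
t 4.6833 x -0.012203315845317295 y 0.11417661034229505 ang -8.992451447734739 z 0.06412092953503779
t 4.7333 x -0.012025428381304042 y 0.11411002482009788 ang -8.953893202706002 z 0.06426865838752704
t 4.7833 x -0.012374561091654412 y 0.11422930386844171 ang -8.99864613824798 z 0.06350736150413105
```

Call:
move_arm:
  targets:
    - [0,[0,-1.5,0],[0,0,0]]
    - [0,[-1,-2.5,0],[0,0,0]]
    - [0,[-2,-2.5,0],[0,0,0]]
    - [0,[-2.6,-2.5,0],[0,0,0]]
    - [0,[-3.2,-2.5,0],[0,0,0]]
    - [0,[-3.8,-2.5,0],[0,0,0]]
    - [0,[-4.4,-2.5,0],[0,0,0]]
    - [0,[-5,-2.5,0],[0,0,0]]
    - [0,[-5.6,-2.5,0],[0,0,0]]
    - [0,[-6.2,-2.5,0],[0,0,0]]
    - [0,[-6.8,-2.5,0],[0,0,0]]
    - [0,[-7.4,-2.5,0],[0,0,0]]

```text
t: 5.78
tool_pos: [0.5645, 0.1096, 0.1886]
orientation: [2.163, 2.278, -0.0]
force: [0.6, 0.7, 0.2]
opening: 0.0853
grasp_force: 0.2
```

```bash
python3 - <<'E'
from h import *
for i in range(4): edge()
E
```

```text
Traceback (most recent call last):
  File "h.py", line 33, in edge
    for x in np.arange(s[:,0].min()+.01,s[:,0].max()-.01,.005):
                       ~~~~~~~~~~^^
ValueError: zero-size array to reduction operation minimum which has no identity
```

```bash
python3 - <<'E'
from h import *
a=vision.get_image("scene")["frame"];b=vision.get_image("top")["frame"]
cv2.imwrite("pics/ab.png",np.hstack([a[100:370,60:440],b[60:330,180:500]]))
E
```

```text
(no output)
```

View pics/ab.png

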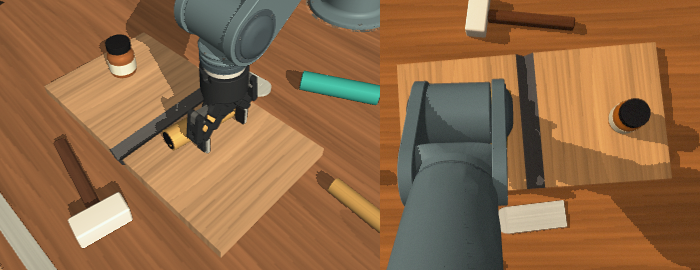

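The scene half shows the roller's far end at (172,140), close to the groove, with the gripper behind it. The top view is blocked, so I fit the roller from the scene camera's depth.

```bash
cat >> h.py <<'E'
def scn(show=True):
    "fit axis of the 20 mm radius cylinder to brass points in the scene view"
    from scipy.optimize import least_squares
    im=vision.get_image("scene"); q=cloud(im).reshape(-1,3)
    b=(q[:,:2]-C)@np.column_stack([X,Y])
    hsv=cv2.cvtColor(im["frame"],cv2.COLOR_BGR2HSV).reshape(-1,3).astype(int)
    m=(abs(b[:,0])<.15)&(abs(b[:,1])<.15)&(q[:,2]>.028)&(q[:,2]<.066)&(abs(hsv[:,0]-19)<6)&(hsv[:,1]>140)
    P=np.column_stack([b,q[:,2]])[m]
    def f(v):
        d=np.array([1,v[1],v[3]]); d/=np.linalg.norm(d)
        return np.linalg.norm(np.cross(P-[0,v[0],v[2]],d),axis=1)-.02
    s=least_squares(f,[np.median(P[:,1])-.01,-.1,.04,0],loss="soft_l1",f_scale=.002).x
    xs=P[:,0]; xm=xs.max()-.075; o=sensors.get_obs()
    print("t %.2f n %d xrange %.3f %.3f  mid(from far end) x %.3f y %.4f z %.4f  yaw %.2f tilt %.2f deg | tcp_b"%(o["t"],len(P),xs.min(),xs.max(),xm,s[0]+s[1]*xm,s[2]+s[3]*xm,np.degrees(s[1]),np.degrees(s[3])),((o["tool_pos"][:2]-C)@np.column_stack([X,Y])).round(4),o["tool_pos"][2].round(4))
E
python3 - <<'E'
from h import *
scn();scn()
E
```

```text
t 5.98 n 565 xrange -0.080 0.057  mid(from far end) x -0.018 y 0.0610 z 0.0406  yaw -8.51 tilt -0.40 deg | tcp_b [-0.0257  0.1099] 0.1886
t 6.03 n 573 xrange -0.083 0.056  mid(from far end) x -0.019 y 0.0587 z 0.0404  yaw -8.44 tilt -0.24 deg | tcp_b [-0.0257  0.1101] 0.1886
```

Call:
move_arm:
  targets:
    - [0,[-0.6,0,0],[0,0,0]]
    - [0,[-1.2,0,0],[0,0,0]]
    - [0,[-1.8,0,0],[0,0,0]]
    - [0,[-2.3,0,0],[0,0,0]]
    - [0,[-2.8,0,0],[0,0,0]]
    - [0,[-3.3,0,0],[0,0,0]]
    - [0,[-3.8,0,0],[0,0,0]]
    - [0,[-4.3,0,0],[0,0,0]]
    - [0,[-4.8,0,0],[0,0,0]]
    - [0,[-4.8,0,0],[0,0,0]]
    - [0,[-4.8,0,0],[0,0,0]]

```text
t: 6.95
tool_pos: [0.567, 0.0619, 0.1886]
orientation: [2.164, 2.278, -0.0]
force: [-0.2, 0.4, 0.9]
opening: 0.0856
grasp_force: 0.0
```

```bash
python3 - <<'E'
from h import *
scn();scn();scn()
E
```

```text
t 7.00 n 454 xrange -0.100 0.050  mid(from far end) x -0.025 y 0.0146 z 0.0401  yaw -7.74 tilt -1.70 deg | tcp_b [-0.0255  0.062 ] 0.1886
t 7.05 n 432 xrange -0.084 0.050  mid(from far end) x -0.025 y 0.0097 z 0.0390  yaw -7.06 tilt -3.77 deg | tcp_b [-0.0256  0.0621] 0.1886
t 7.10 n 424 xrange -0.094 0.049  mid(from far end) x -0.026 y 0.0034 z 0.0361  yaw -3.63 tilt -2.11 deg | tcp_b [-0.0256  0.0622] 0.1886
```

It is dropping in and aligning. I retract the arm sideways and up, then check.

Call:
move_arm:
  targets:
    - [0,[1.5,0,0],[0,0,0]]
    - [0,[3,0,-1],[0,0,0]]
    - [0,[5,0,-3],[0,0,0]]
    - [0,[8,0,-5],[0,0,0]]
    - [0,[11,0,-7],[0,0,0]]
    - [0,[14,0,-9],[0,0,0]]
    - [0,[17,0,-11],[0,0,0]]
    - [0,[20,0,-12],[0,0,0]]
    - [0,[22,0,-12],[0,0,0]]
    - [0,[22,0,-12],[0,0,0]]
    - [0,[22,0,-12],[0,0,0]]
    - [0,[22,0,-12],[0,0,0]]

```text
t: 8.1
tool_pos: [0.5553, 0.2816, 0.308]
orientation: [-2.163, -2.278, 0.002]
force: [-0.2, -0.0, 0.1]
opening: 0.0855
grasp_force: 0.0
```

```bash
python3 - <<'E'
from h import *
scn();scn();im=edge();roller()
cv2.imwrite("pics/fin.png",im["frame"])
p=cloud(im);q=np.load("top0.npy")
E
```

```text
t 8.15 n 1463 xrange -0.103 0.049  mid(from far end) x -0.026 y 0.0010 z 0.0315  yaw 0.12 tilt -0.10 deg | tcp_b [-0.0263  0.2813] 0.3079
t 8.20 n 1453 xrange -0.103 0.049  mid(from far end) x -0.026 y 0.0010 z 0.0316  yaw 0.15 tilt -0.07 deg | tcp_b [-0.0262  0.2811] 0.308
t 8.25 x -0.026132626205199697 y 0.0018012970174500383 ang -0.0608902905204823 z 0.055137693016223954
roller n 1772 ((-0.026164963841438293, 0.0006060302257537842), (0.15283004939556122, 0.039852745831012726), 0.04581787809729576) z98 0.05310850897504963
```

View pics/fin.png

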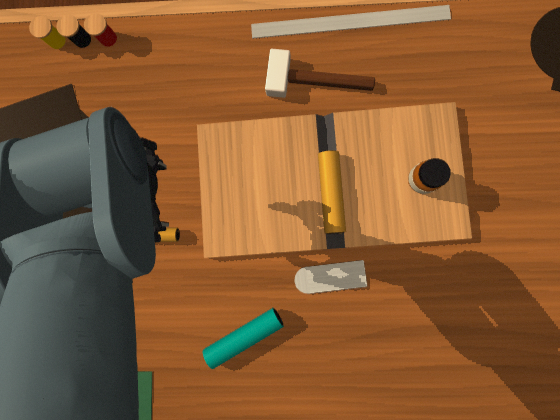

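The picture shows the roller seated in the groove, from (329,152) to (334,232). The jar, mallet and pattern plate are where they started and the arm is clear.

```bash
python3 -c "
from h import *
print(workorder.hand_in())"
```

```text
the job is handed in; nothing more can be done
None
```

The roller rolled into the V groove and lies parallel to it within about 0.2°, 26 mm off the board's middle (limit 52 mm); the jar, mallet and pattern plate look unmoved, and the job is handed in (no verdict was returned).

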